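# Hang the rattling wash canister on the drain hook

### The arm

A 7-joint arm with a two-finger parallel gripper is mounted at the origin on the work surface. World frame = base frame: x ahead of the robot, y to its left, z up, the work surface at z = 0. Lengths are in m, angles in rad, forces in N, time in s.
With the tool pointing down it reaches from about 0.425 to 0.925 m from the base axis. Payload 6.8 kg.
Tool frame: the origin (TCP) lies at the very end of the fingers, on their centre line; the grasp point (between the pads) lies 19 mm behind it; z points along the fingers, x is the direction in which the jaws open and shut, and the axes are right-handed (so a half turn about z gives the same grasp; the last joint's range is limited). The gripper opens to 85 mm and grips with 20 to 120 N. Pads are 22 mm wide; open, the fingers measure 114 mm over their backs; the gripper's body (76 mm by 85 mm) begins 54 mm behind the grasp point. The pads swing forward as they close: fully open they stand 13 mm farther back than shut.
Start: joints at [-1.353, 0.477, 0.022, 1.555, -0.011, 1.109, -0.083], TCP at [0.216, 0.64, 0.202] pointing down, gripper open.
Joint ranges: [-2.96, 2.96], [-0.34, 2.1], [-1.41, 1.46], [0.24, 2.44], [-1.37, 4.51], [0.17, 1.92], [-2.96, 2.96]. Speed limits (rad/s): [2.39, 2.39, 3.14, 3.14, 3.14, 3.14, 3.14].

### API

Orientations are given as a rotation vector (axis times angle).
In Python, from bench import get_obs, imaging, hand_in gives the robot as it stands.
- The arm moves only by the tool send_rows, never from a script. Its argument "motion" is a list of rows, each an object with "dp": the shift along the world's x, y, z in m, a list of three; "rot": the turn, a rotation vector about the world's x, y, z in rad, a list of three; "grip": the finger opening in m, from 0 to 0.0854. In form: [{"dp": [dx, dy, dz], "rot": [ax, ay, az], "grip": grip}, ...]. A call has 1 to 20 rows; each row shifts and turns the pose as measured when the row begins; what a row does not reach is not made up. A row lasts 1/8 s, in which the tool goes at most 62.5 mm and 10.7 degrees, less where a joint would pass 70% of its speed; a pose out of reach is approached as far as the arm can. A call is refused whole if a number of a shift passes 0.0625 or a number of a turn 0.188, either way. A call with a gripper value outside its range is refused whole. The fingers move at their own pace and stop on an object; "grip_force" is the grip in N (left out, the last holds). Time passes only in rows, so rows that do not move let the fingers close. It gives the time, the measured TCP pose, the force and the opening at its end, in the units of the state.
- get_obs(): the state, without advancing time (a new reading comes with each control period).
- imaging.grab_frame(name): name is "scene" or "side" or "wrist"; returns a dict with "img" (420x560x3 uint8, red, green, blue), "fx", "fy", "cx", "cy" (pixels), "R" (3x3) and "t" (3): a world point X has camera coordinates R X + t. Camera axes: x right, y down, z forward; pixel columns grow to the right and rows downward; lengths in m; the calibration is good to about 2 mm. A picture is of the moment at which its call begins. There is no depth.
- hand_in(): hands the job in, once; it reports no verdict.
The state is a dict: "clock": time; "joints": joint angles; "qvel": joint speeds; "tau": joint torques, N m; "tcp_pos": TCP position; "orientation": TCP orientation; "contact_force": force on the tool from outside, world axes, zero at the start; "moment": the same for the moment, N m; "grip_width": finger opening in m.
Only numpy, scipy, OpenCV 4.12 (cv2) and the standard library are available. Lean on these libraries where they do the work, as an engineer would, in place of code of your own. Each camera call takes 0.05 s, during which the arm holds its last target. There are 200 camera calls.

### The job

Each of the three closed wash canisters holds a steel ball in a holder, but in one the ball has come loose: shake or rock them to find which, and hang that one by the middle of its handle in the throat of the drain hook, so that it hangs free over the drip tray to be opened first. Leave the other two standing where they were, keep all the canisters upright as they are still wet inside, and leave the beaker, the well plate and the timer alone.

Things in the scene. Friction and masses are not known exactly. Their poses are not given: they have to be found in the camera images.
- can_1_bar (a point): Middle of the blue crossbar (flat-sided, 10 mm thick, 14 mm high) over a closed round aluminium wash canister, 112 mm above its underside; y along the bar, z up, x square to it. Can 92 mm across; lid 96 mm across, top 61 mm above the underside, so 44 mm are open under the bar. The bar is 92 mm long between two upright 7 mm wires, 52 mm either side of its middle. The handle is rigid with the can.
- can_2_bar (a point): Middle of the crossbar of a second canister, like can_1 in size and look. Each holds one steel ball, 40 mm, 260 g, in a space 84 mm wide and 51 mm high. In two cans it is fast in its holder in the middle; in one, which may be any of the three, it rolls loose: shaken or tipped, it knocks on the walls, and its weight goes over to the low side, felt in the force and moment on the tool.
- can_3_bar (a point): Middle of the crossbar of a third canister, like can_1 in size and look. Each can weighs 0.42 to 0.51 kg with its ball, differently every time, so weight does not tell which has the loose one; with the ball held, the centre of mass is about 80 mm below the middle of the bar; a loose ball rolls at the least tilt, up to 22 mm from the middle. The lids are fast.
- hook_throat (a point): Where the centre of a hung bar rests in the hook, a rigid bent steel rod 8 mm thick. x along the hook from its open tip to the stand's rod; y across (a hung bar lies along y); z up. The steel's centre line passes 11 mm below, flat for 16 mm, then rises at 45 degrees to the tip (-x) and to the level arm (+x), both topping out 9 mm above this point. Height and heading differ every time.
- hook_tip (a point): Free end of the hook (centre of the steel's rounded end), 22 mm to -x of the throat point and 5 mm above it. A bar comes in from -x over the tip, its centre 17 to 30 mm above the throat point and the hook passing through the opening under the bar, then drops into the trough. The hook takes the bar's middle, so the fingers must hold it to one side.
- stand: Drain stand, fixed: grey base plate 230 x 130 x 10 mm with a white drip tray (rims 26 mm above the bench) under the hook. Origin at the foot of its upright rod, on the bench; the plate reaches 200 mm to its own -x. The rod, 12 mm thick and 215 mm high, stands 130 mm to +x of the throat and carries the hook by a blue boss head (30 x 24 mm, 32 mm high), fixed.
- beaker: Glass beaker, 54 mm across, 72 mm high; origin at the centre of its underside. A bystander.
- wellplate: Clear six-well plate, 127 x 85 x 18 mm, long side along its x; origin at the centre of its underside. A bystander.
- timer: White bench timer, 62 x 66 x 17 mm; origin at the centre of its underside. A bystander.
Not all that is in view belongs to the job. Leave any purple or red look-alike of the part that bears can_3_bar alone.

How it is judged:
At the end, for the whole second after the job is handed in: The loose ball's canister hangs in the throat by its bar (within 12 mm of its rest along the hook and in height, bar middle within 18 mm of the hook), tilted under 0.45 rad, nearly still; the other two stand upright within 40 mm of where they were (((contact force between can_1 and ball above 0.1 N and x of can_1_bar in the frame of hook_throat between -0.012 and 0.012 m and z of can_1_bar in the frame of hook_throat between -0.012 and 0.012 m and y of can_1_bar in the frame of hook_throat between -0.018 and 0.018 m and angle between can_1_bar's own z axis and vertical below 0.45 rad and linear speed of can_1 below 0.06 m/s and angular speed of can_1 below 0.8 rad/s and distance of each of can_2_bar, can_3_bar from where it was at the start of the episode below 0.04 m and angle between each of can_2_bar, can_3_bar's own z axis and vertical below 0.1 rad and linear speed of each of can_2, can_3 below 0.03 m/s) or (contact force between can_2 and ball above 0.1 N and x of can_2_bar in the frame of hook_throat between -0.012 and 0.012 m and z of can_2_bar in the frame of hook_throat between -0.012 and 0.012 m and y of can_2_bar in the frame of hook_throat between -0.018 and 0.018 m and angle between can_2_bar's own z axis and vertical below 0.45 rad and linear speed of can_2 below 0.06 m/s and angular speed of can_2 below 0.8 rad/s and distance of each of can_1_bar, can_3_bar from where it was at the start of the episode below 0.04 m and angle between each of can_1_bar, can_3_bar's own z axis and vertical below 0.1 rad and linear speed of each of can_1, can_3 below 0.03 m/s) or (contact force between can_3 and ball above 0.1 N and x of can_3_bar in the frame of hook_throat between -0.012 and 0.012 m and z of can_3_bar in the frame of hook_throat between -0.012 and 0.012 m and y of can_3_bar in the frame of hook_throat between -0.018 and 0.018 m and angle between can_3_bar's own z axis and vertical below 0.45 rad and linear speed of can_3 below 0.06 m/s and angular speed of can_3 below 0.8 rad/s and distance of each of can_1_bar, can_2_bar from where it was at the start of the episode below 0.04 m and angle between each of can_1_bar, can_2_bar's own z axis and vertical below 0.1 rad and linear speed of each of can_1, can_2 below 0.03 m/s))); the robot touches nothing.
It fails at once if a canister is tipped by more than 1.1 rad (angle between any of can_1_bar, can_2_bar, can_3_bar's own z axis and vertical above 1.1 rad).
It fails at once if the beaker, the well plate or the timer is pushed more than 20 mm or tipped over (distance of any of beaker, wellplate, timer from where it was at the start of the episode above 0.02 m or angle between any of beaker, wellplate, timer's own z axis and vertical above 0.5 rad).
It also fails if it takes over 72 s, if anything falls off the work surface, if the arm or the gripper's body presses on something with over 40 N, if the wrist force passes 120 N, or if a joint passes its speed limit or range.

## Working session

There is one attempt and no reset: what is moved stays moved. The work goes in short steps, Python scripts to look and compute and a tool call to move; the robot and the scene stay as the last step left them, time stands still between calls to the robot, and variables do not carry over. Pictures are saved under pics/ and viewed, about 8 in all and at most 12, crops included, and the job is handed in when it is done.

Besides the shell and the picture viewer there is one more tool, called after "Call:" by a JSON object that holds its "fn" and its "kwargs", one argument or row to a line. send_rows: Moves the arm, as the interface text tells. Its arguments: {"type":"object","properties":{"motion":{"type":"array","items":{"type":"object","properties":{"dp":{"type":"array","items":{"type":"number"}},"rot":{"type":"array","items":{"type":"number"}},"grip":{"type":"number"}}}},"grip_force":{"type":"number"}},"required":["motion"]}

```bash
mkdir -p pics
cat > h.py <<'E'
import numpy as np, cv2
from bench import get_obs, imaging, hand_in
def grab(n,save=None):
    f=imaging.grab_frame(n)
    if save: cv2.imwrite(f'pics/{save}.png',cv2.cvtColor(f['img'],cv2.COLOR_RGB2BGR))
    return f
def ray(f,u,v):
    R=np.array(f['R']);t=np.array(f['t'])
    d=R.T@np.array([(u-f['cx'])/f['fx'],(v-f['cy'])/f['fy'],1.]);return -R.T@t,d
def onz(f,u,v,z):
    o,d=ray(f,u,v);return o+d*(z-o[2])/d[2]
def tri(f1,p1,f2,p2):
    o1,d1=ray(f1,*p1);o2,d2=ray(f2,*p2)
    s=np.linalg.lstsq(np.c_[d1,-d2],o2-o1,rcond=None)[0]
    a=o1+s[0]*d1;b=o2+s[1]*d2;return (a+b)/2,np.linalg.norm(a-b)
def proj(f,X):
    c=np.array(f['R'])@np.array(X)+np.array(f['t']);return np.array([f['fx']*c[0]/c[2]+f['cx'],f['fy']*c[1]/c[2]+f['cy']])
def st():
    o=get_obs();print({k:np.round(o[k],3).tolist() for k in ('clock','joints','tcp_pos','orientation','contact_force','moment','grip_width')});return o
E
python3 - <<'E'
from h import *
import pickle
F={n:grab(n) for n in('scene','side','wrist')}
pickle.dump(F,open('F.pkl','wb'))
a=np.hstack([F['scene']['img'],F['side']['img']])
for n in F: print(n,F[n]['fx'],(-np.array(F[n]['R']).T@np.array(F[n]['t'])).round(3))
for n in('scene','side'): cv2.imwrite(f'pics/{n}.png',cv2.resize(F[n]['img'],(784,588),interpolation=cv2.INTER_CUBIC)[:,:,::-1])
st()
E
```

```text
scene 424.011188961529 [1.097 0.78  1.018]
side 502.8955762099068 [ 0.195 -0.678  0.916]
wrist 322.9098774546842 [0.15  0.662 0.374]
{'clock': 0.15, 'joints': [-1.353, 0.478, 0.022, 1.556, -0.012, 1.109, -0.083], 'tcp_pos': [0.216, 0.639, 0.201], 'orientation': [2.552, 1.831, -0.002], 'contact_force': [-0.157, 0.261, 1.268], 'moment': [0.012, 0.011, 0.014], 'grip_width': 0.085}
```

View pics/scene.png

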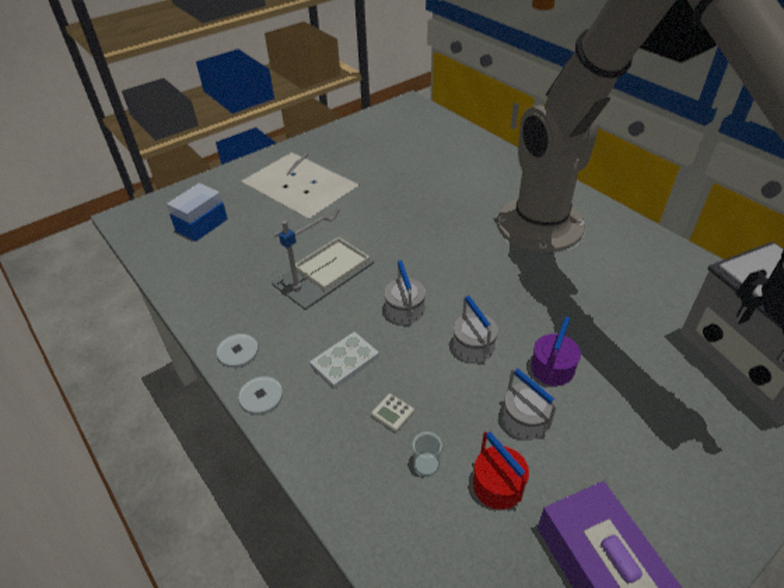

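View pics/side.png

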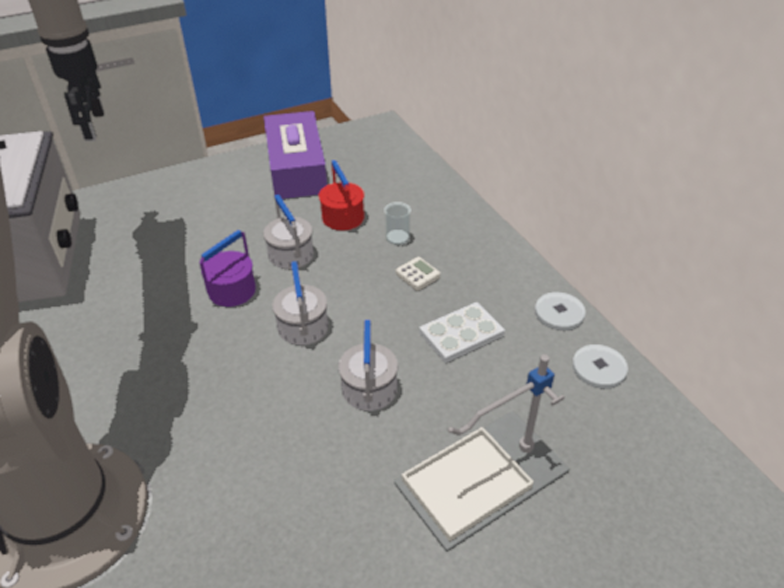

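Candidates, in 784-px picture coordinates:
- **Aluminium cans, wanted:** scene (405,290), (475,325), (530,400); side (368,370), (300,310), (289,240).
- **Look-alikes, left alone:** purple at scene (555,355), red at scene (500,470).
- **Hook:** boss at scene (288,237) with the tip near (338,212); in side, boss (541,380) and tip near (455,430).

Next I measure the bars and take a close crop.

Run:
```python
from h import *
import pickle
F=pickle.load(open('F.pkl','rb'))
sel={'scene':[(405,275),(476,311),(533,386)],'side':[(367,342),(297,280),(285,209)]}
E={}
for n in sel:
    hsv=cv2.cvtColor(F[n]['img'],cv2.COLOR_RGB2HSV)
    m=cv2.inRange(hsv,(105,120,50),(122,255,255))
    k,l,s,c=cv2.connectedComponentsWithStats(m)
    for i,p in enumerate(sel[n]):
        p=np.array(p)/1.4
        j=min((j for j in range(1,k) if s[j,4]>15),key=lambda j:np.linalg.norm(c[j]-p))
        ys,xs=np.where(l==j);P=np.c_[xs,ys].astype(np.float64)
        q=P-P.mean(0);v=np.linalg.svd(q,full_matrices=False)[2][0];a=q@v
        e=[P.mean(0)+v*a.min(),P.mean(0)+v*a.max()]
        E[n,i]=(P.mean(0),e); print(n,i,s[j,4],c[j].round(1),np.round(e,1).tolist())
        z=[onz(F[n],*x,0.114) for x in [P.mean(0)]+e]
        print('   plane mid',z[0].round(4),'len',np.linalg.norm(z[1]-z[2]).round(4),'yaw',np.degrees(np.arctan2(*(z[2]-z[1])[1::-1])).round(1)%180)
for i in range(3):print(i,'tri',*[x.round(4) for x in tri(F['scene'],E['scene',i][0],F['side'],E['side',i][0])])
A=F['scene']['img'][135:215,180:280];B=F['side']['img'][245:345,310:410]
A=cv2.resize(A,None,fx=4,fy=4,interpolation=cv2.INTER_CUBIC);B=cv2.resize(B,None,fx=4,fy=4,interpolation=cv2.INTER_CUBIC)
o=np.zeros((600,800,3),np.uint8);o[:320,:400]=A;o[:400,400:]=B
# crop of cans in scene
C=F['scene']['img'][190:310,270:400];o[320:,:303]=cv2.resize(C,(303,280))
cv2.imwrite('pics/crop.png',o[:,:,::-1])
```

```text
scene 0 74 [288.2 195.4] [[284.9, 186.0], [291.5, 205.2]]
   plane mid [0.4884 0.0119 0.114 ] len 0.0912 yaw 64.1
scene 1 110 [340.4 221.8] [[332.9, 211.8], [348.2, 232.1]]
   plane mid [0.4424 0.199  0.114 ] len 0.0909 yaw 75.5
scene 2 169 [381.  275.2] [[367.8, 264.3], [394.1, 286.1]]
   plane mid [0.4959 0.4058 0.114 ] len 0.0911 yaw 90.1
side 0 116 [261.7 244.6] [[261.9, 229.0], [261.5, 259.0]]
   plane mid [0.4873 0.0123 0.114 ] len 0.0894 yaw 64.6
side 1 90 [211.4 198.7] [[209.5, 186.9], [213.4, 211.3]]
   plane mid [0.4428 0.2028 0.114 ] len 0.0895 yaw 75.3
side 2 84 [202.5 148.1] [[196.9, 139.1], [208.3, 157.4]]
   plane mid [0.4941 0.4066 0.114 ] len 0.0932 yaw 89.3
0 tri [0.4878 0.012  0.1139] 0.0012
1 tri [0.4428 0.2003 0.1157] 0.0016
2 tri [0.4948 0.406  0.1138] 0.0018
```

View pics/crop.png

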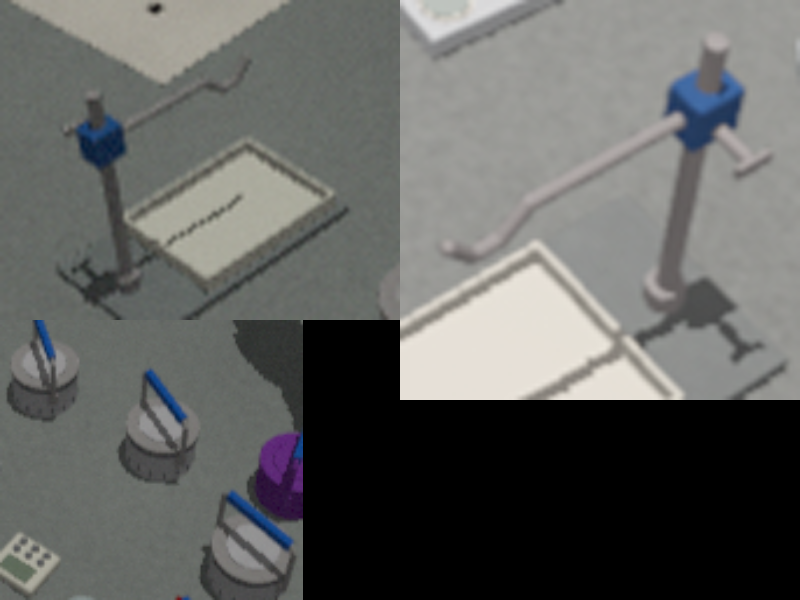

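The crop confirms the three aluminium cans. The hook tip is at crop pixel (248,63) in scene and (447,247) in side, and the knee at (207,82) and (530,200).

Run:
```python
from h import *
import pickle
from scipy.spatial.transform import Rotation as Ro
F=pickle.load(open('F.pkl','rb'))
S=lambda u,v:(u/4+180,v/4+135)
D=lambda u,v:((u-400)/4+310,v/4+245)
pt={'tip':((248,63),(447,247)),'knee':((207,82),(530,200)),'trough':((222,88),(478,255)),'rodtop':((94,96),(714,42)),'foot':((128,282),(662,290)),'armboss':((127,128),(683,122))}
X={}
for k,(a,b) in pt.items():
    X[k],e=tri(F['scene'],S(*a),F['side'],D(*b)); print(k,X[k].round(4),round(e,4))
d=X['tip']-X['rodtop'];print('heading tip->rod',np.degrees(np.arctan2(-d[1],-d[0])),np.linalg.norm(d[:2]))
print(Ro.from_rotvec(get_obs()['orientation']).as_matrix().round(3))
for n,zz,ps in [('scene',.036,(475,325)),]: pass
for nm,p,z in [('timer',(393,411),.017),('beakertop',(427,440),.072),('wp',(344,357),.018),('purple',(562,335),.112),('red',(505,455),.112)]:
    print(nm,onz(F['scene'],p[0]/1.4,p[1]/1.4,z).round(3))
```

```text
tip [ 0.5015 -0.2181  0.1625] 0.0018
knee [ 0.5461 -0.2143  0.1667] 0.0041
trough [ 0.5228 -0.2204  0.1457] 0.0072
rodtop [ 0.6509 -0.2031  0.2114] 0.0008
foot [ 0.6523 -0.2024  0.0121] 0.0003
armboss [ 0.6317 -0.2068  0.1677] 0.0107
heading tip->rod 5.71945362389655 0.1501411027014031
[[ 0.32   0.947 -0.   ]
 [ 0.947 -0.32  -0.001]
 [-0.001  0.    -1.   ]]
timer [0.695 0.231 0.017]
beakertop [0.708 0.349 0.072]
wp [0.691 0.055 0.018]
purple [0.357 0.357 0.112]
red [0.641 0.473 0.112]
```

Hook throat is about (0.5226, -0.2158, 0.1575), heading 5.7°. I'll grip each bar 28 mm to the +y side of its middle. First is the +y can (bar middle 0.4945, 0.406).

Call:
{"fn": "send_rows", "kwargs": {
  "grip_force": 100,
  "motion": [
    {"dp": [0.035, -0.0255, -0.003], "rot": [0, 0, -0.156], "grip": 0.06},
    {"dp": [0.035, -0.0255, -0.003], "rot": [0, 0, -0.156], "grip": 0.06},
    {"dp": [0.035, -0.0255, -0.003], "rot": [0, 0, -0.156], "grip": 0.06},
    {"dp": [0.035, -0.0255, -0.003], "rot": [0, 0, -0.156], "grip": 0.06},
    {"dp": [0.035, -0.0255, -0.003], "rot": [0, 0, -0.156], "grip": 0.06},
    {"dp": [0.035, -0.0255, -0.003], "rot": [0, 0, -0.156], "grip": 0.06},
    {"dp": [0.035, -0.0255, -0.003], "rot": [0, 0, -0.156], "grip": 0.06},
    {"dp": [0.035, -0.0255, -0.003], "rot": [0, 0, -0.156], "grip": 0.06},
    {"dp": [0, 0, 0], "rot": [0, 0, 0], "grip": 0.06}
  ]
}}

```text
clock: 1.27
tcp_pos: [0.5007, 0.426, 0.1738]
orientation: [3.14, -0.065, -0.004]
contact_force: [-0.1, -0.0, 0.0]
grip_width: 0.06
```

Call:
{"fn": "send_rows", "kwargs": {
  "motion": [
    {"dp": [-0.006, 0.008, -0.02], "rot": [0, 0, 0.038], "grip": 0.06},
    {"dp": [0, 0, -0.03], "rot": [0, 0, 0], "grip": 0.06},
    {"dp": [0, 0, 0], "rot": [0, 0, 0], "grip": 0.06}
  ]
}}

```text
clock: 1.65
tcp_pos: [0.4895, 0.4378, 0.1194]
orientation: [3.141, 0.014, -0.011]
contact_force: [-0.0, -0.0, 0.2]
grip_width: 0.0602
```

Run:
```python
from h import *
st();f=grab('wrist')
cv2.imwrite('pics/w1.png',f['img'][:,:,::-1])
for q in ((.4945,.406,.119),(.4945,.452,.119),(.4945,.36,.119)):print(proj(f,q).round())
```

```text
{'clock': 1.65, 'joints': [-1.062, 0.549, 0.338, 1.689, -0.221, 0.946, -0.63], 'tcp_pos': [0.489, 0.438, 0.119], 'orientation': [3.141, 0.014, -0.011], 'contact_force': [-0.037, -0.024, 0.232], 'moment': [-0.006, 0.054, -0.027], 'grip_width': 0.06}
[288. 293.]
[289. 220.]
[287. 356.]
```

View pics/w1.png

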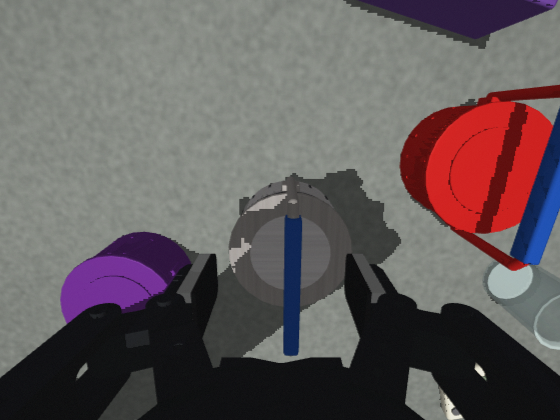

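The bar lies centred between the fingers at col 292, ends at rows 216 and 354, within about 3 mm of the prediction. Descend and grip.

Call:
{"fn": "send_rows", "kwargs": {
  "motion": [
    {"dp": [0.006, -0.004, -0.005], "rot": [0, 0, -0.009], "grip": 0.06},
    {"dp": [0, 0, -0.015], "rot": [0, 0, 0], "grip": 0.06},
    {"dp": [0, 0, -0.004], "rot": [0, 0, 0], "grip": 0.06},
    {"dp": [0, 0, 0], "rot": [0, 0, 0], "grip": 0.06}
  ]
}}

```text
clock: 2.2
tcp_pos: [0.4967, 0.4365, 0.0973]
orientation: [-3.137, -0.004, 0.005]
contact_force: [-0.8, 0.4, 0.2]
grip_width: 0.0598
```

Call:
{"fn": "send_rows", "kwargs": {
  "motion": [
    {"dp": [0, -0.002, -0.003], "rot": [0, 0, 0], "grip": 0.0},
    {"dp": [0, 0, 0], "rot": [0, 0, 0], "grip": 0.0},
    {"dp": [0, 0, 0], "rot": [0, 0, 0], "grip": 0.0},
    {"dp": [0, 0, 0], "rot": [0, 0, 0], "grip": 0.0}
  ]
}}

```text
clock: 2.7
tcp_pos: [0.4972, 0.4346, 0.095]
orientation: [-3.136, -0.004, 0.004]
contact_force: [0.1, -0.3, 0.4]
grip_width: 0.0002
```

```bash
python3 -c "
from h import *
st()"
```

```text
{'clock': 2.7, 'joints': [-1.043, 0.579, 0.33, 1.703, -0.236, 0.896, -0.613], 'tcp_pos': [0.497, 0.435, 0.095], 'orientation': [-3.136, -0.004, 0.004], 'contact_force': [0.103, -0.273, 0.437], 'moment': [-0.049, -0.024, -0.032], 'grip_width': 0.0}
```

Run:
```python
from h import *
w=grab('wrist')['img'];s=grab('scene')
u,v=proj(s,(.4945,.41,.1)).astype(int)
c=cv2.resize(s['img'][v-35:v+35,u-35:u+35],(420,420),interpolation=cv2.INTER_CUBIC)
o=np.hstack([cv2.resize(w,(380,285)),cv2.resize(c,(285,285))]); 
d=grab('side');u,v=proj(d,(.4945,.41,.1)).astype(int)
c2=cv2.resize(d['img'][v-35:v+35,u-35:u+35],(285,285),interpolation=cv2.INTER_CUBIC)
o=np.vstack([o,np.hstack([c2,np.zeros((285,380,3),np.uint8)])])
cv2.imwrite('pics/g1.png',o[:,:,::-1])
```

```text
(no output)
```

View pics/g1.png

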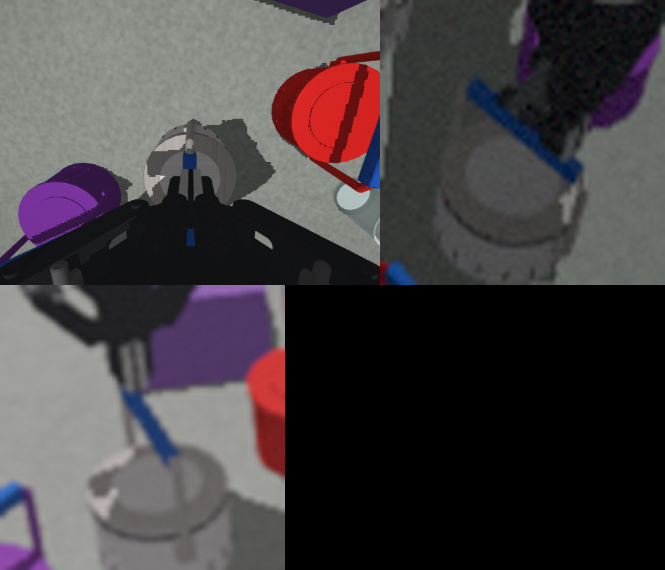

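Run:
```python
from h import *
o=get_obs();T=np.array(o['tcp_pos']);out=[]
for n,k in (('scene',26),('side',26)):
    f=grab(n);u,v=np.round(proj(f,T)).astype(int);s=390/(2*k)
    c=cv2.resize(f['img'][v-k:v+k,u-k:u+k],(390,390),interpolation=cv2.INTER_CUBIC)
    c=cv2.convertScaleAbs(c,alpha=1.8)
    for P,col in ((T,(255,0,0)),(T+[0,0,.019],(0,255,0)),((.4965,.453,.112),(255,255,0)),((.4965,.361,.112),(255,255,0))):
        p=((proj(f,P)-(u-k,v-k)+.5)*s).astype(int);cv2.circle(c,tuple(map(int,p)),3,col,1)
    out.append(c)
cv2.imwrite('pics/g2.png',np.hstack(out)[:,:,::-1])
```

```text
(no output)
```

View pics/g2.png

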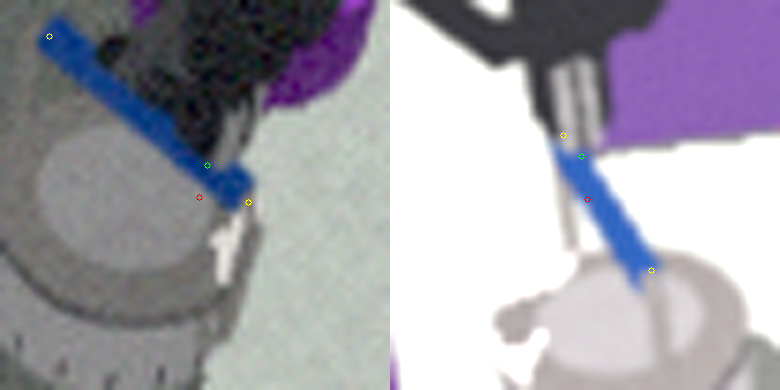

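The crop shows both closed fingertips just above the bar, at scene crop (215,165) and side crop (580,152). The reported TCP dot lies about 20 mm lower, so the real tips sit higher than reported. I'll raise, open and go about 20 mm deeper. A reported TCP of 0.076 still clears the lid under either reading.

Call:
{"fn": "send_rows", "kwargs": {
  "motion": [
    {"dp": [0, 0, 0.03], "rot": [0, 0, 0], "grip": 0.0},
    {"dp": [0, 0, 0.015], "rot": [0, 0, 0], "grip": 0.05},
    {"dp": [0, 0, 0], "rot": [0, 0, 0], "grip": 0.05},
    {"dp": [0, 0, -0.02], "rot": [0, 0, 0], "grip": 0.05},
    {"dp": [0, 0, -0.02], "rot": [0, 0, 0], "grip": 0.05},
    {"dp": [0, 0, -0.012], "rot": [0, 0, 0], "grip": 0.05},
    {"dp": [0, 0, 0], "rot": [0, 0, 0], "grip": 0.05}
  ]
}}

```text
clock: 3.82
tcp_pos: [0.4938, 0.4323, 0.0802]
orientation: [3.141, 0.004, -0.013]
contact_force: [-0.1, 0.1, 0.1]
grip_width: 0.05
```

```bash
cat > tipz.py <<'E'
from h import *
o=st();T=np.array(o['tcp_pos']);out=[]
for n,k in (('scene',26),('side',26)):
    f=grab(n);u,v=np.round(proj(f,T)).astype(int);s=390/(2*k)
    c=cv2.resize(f['img'][v-k:v+k,u-k:u+k],(390,390),interpolation=cv2.INTER_CUBIC)
    c=cv2.convertScaleAbs(c,alpha=1.8)
    for P,col in ((T,(255,0,0)),(T+[0,0,.019],(0,255,0))):
        p=((proj(f,P)-(u-k,v-k)+.5)*s).astype(int);cv2.circle(c,tuple(map(int,p)),3,col,1)
    out.append(c)
cv2.imwrite('pics/tip.png',np.hstack(out)[:,:,::-1])
E
python3 tipz.py
```

```text
{'clock': 3.825, 'joints': [-1.041, 0.595, 0.325, 1.715, -0.242, 0.877, -0.608], 'tcp_pos': [0.494, 0.432, 0.08], 'orientation': [3.141, 0.004, -0.013], 'contact_force': [-0.119, 0.123, 0.108], 'moment': [-0.007, 0.048, 0.029], 'grip_width': 0.05}
```

View pics/tip.png

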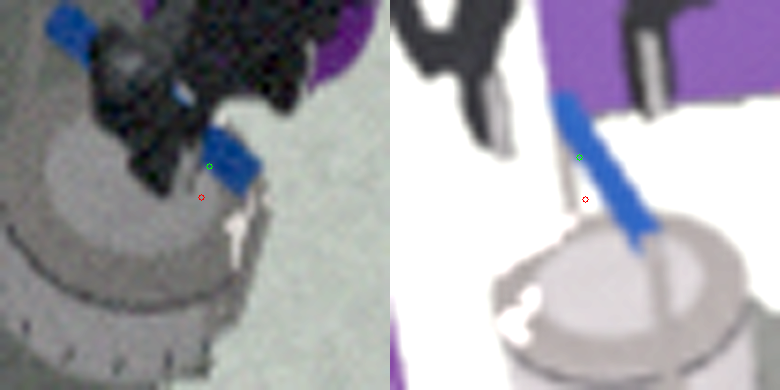

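The fingers now straddle the bar: tips at side crop (503,155) and (650,118), scene crop (160,190). The tips are about 20 mm higher than the reported TCP. I'll go down another 10 mm and close.

Call:
{"fn": "send_rows", "kwargs": {
  "motion": [
    {"dp": [0.002, 0.001, -0.008], "rot": [0, 0, 0], "grip": 0.05},
    {"dp": [0, 0, -0.001], "rot": [0, 0, 0], "grip": 0.03},
    {"dp": [0, 0, 0], "rot": [0, 0, 0], "grip": 0.0},
    {"dp": [0, 0, 0], "rot": [0, 0, 0], "grip": 0.0},
    {"dp": [0, 0, 0], "rot": [0, 0, 0], "grip": 0.0},
    {"dp": [0, 0, 0], "rot": [0, 0, 0], "grip": 0.0}
  ]
}}

```text
clock: 4.68
tcp_pos: [0.4971, 0.4349, 0.0737]
orientation: [-3.138, -0.005, 0.009]
contact_force: [-1.4, 0.9, -2.1]
grip_width: 0.0074
```

Call:
{"fn": "send_rows", "kwargs": {
  "motion": [
    {"dp": [0, 0, 0], "rot": [0, 0, 0], "grip": 0.0},
    {"dp": [0, 0, 0.008], "rot": [0, 0, 0], "grip": 0.0},
    {"dp": [0, 0, 0.012], "rot": [0, 0, 0], "grip": 0.0},
    {"dp": [0, 0, 0.012], "rot": [0, 0, 0], "grip": 0.0},
    {"dp": [0, 0, 0], "rot": [0, 0, 0], "grip": 0.0},
    {"dp": [0, 0, 0], "rot": [0, 0, 0], "grip": 0.0},
    {"dp": [0, 0, 0], "rot": [0, 0, 0], "grip": 0.0}
  ]
}}

```text
clock: 5.55
tcp_pos: [0.4967, 0.4341, 0.1072]
orientation: [-3.139, -0.004, 0.009]
contact_force: [-0.0, -0.6, -5.0]
grip_width: 0.0077
```

```bash
python3 -c "
from h import *
st()"
```

```text
{'clock': 5.55, 'joints': [-1.047, 0.567, 0.336, 1.692, -0.231, 0.924, -0.616], 'tcp_pos': [0.497, 0.434, 0.107], 'orientation': [-3.139, -0.004, 0.009], 'contact_force': [-0.019, -0.554, -4.981], 'moment': [0.157, -0.042, 0.038], 'grip_width': 0.008}
```

Held: about 5 N. Now rock about the bar axis.

Call:
{"fn": "send_rows", "kwargs": {
  "motion": [
    {"dp": [0, 0, 0], "rot": [0, 0.1, 0], "grip": 0.0},
    {"dp": [0, 0, 0], "rot": [0, 0, 0], "grip": 0.0},
    {"dp": [0, 0, 0], "rot": [0, 0, 0], "grip": 0.0},
    {"dp": [0, 0, 0], "rot": [0, 0, 0], "grip": 0.0},
    {"dp": [0, 0, 0], "rot": [0, 0, 0], "grip": 0.0},
    {"dp": [0, 0, 0], "rot": [0, 0, 0], "grip": 0.0}
  ]
}}

```text
clock: 6.3
tcp_pos: [0.494, 0.4348, 0.1058]
orientation: [-3.136, -0.009, 0.167]
contact_force: [1.0, 0.5, -4.3]
grip_width: 0.0074
```

```bash
python3 -c "
from h import *
st()"
```

```text
{'clock': 6.3, 'joints': [-0.983, 0.606, 0.304, 1.624, -0.283, 1.032, -0.561], 'tcp_pos': [0.494, 0.435, 0.106], 'orientation': [-3.136, -0.009, 0.167], 'contact_force': [0.987, 0.511, -4.304], 'moment': [0.121, -0.282, 0.007], 'grip_width': 0.007}
```

Call:
{"fn": "send_rows", "kwargs": {
  "motion": [
    {"dp": [0, 0, 0], "rot": [0, -0.1, 0], "grip": 0.0},
    {"dp": [0, 0, 0], "rot": [0, -0.1, 0], "grip": 0.0},
    {"dp": [0, 0, 0], "rot": [0, 0, 0], "grip": 0.0},
    {"dp": [0, 0, 0], "rot": [0, 0, 0], "grip": 0.0},
    {"dp": [0, 0, 0], "rot": [0, 0, 0], "grip": 0.0},
    {"dp": [0, 0, 0], "rot": [0, 0, 0], "grip": 0.0},
    {"dp": [0, 0, 0], "rot": [0, 0, 0], "grip": 0.0}
  ]
}}

```text
clock: 7.18
tcp_pos: [0.4961, 0.434, 0.1063]
orientation: [-3.137, -0.004, -0.15]
contact_force: [-0.5, -0.1, -4.5]
grip_width: 0.0072
```

```bash
python3 -c "
from h import *
st()"
```

```text
{'clock': 7.175, 'joints': [-1.126, 0.534, 0.376, 1.765, -0.166, 0.812, -0.691], 'tcp_pos': [0.496, 0.434, 0.106], 'orientation': [-3.137, -0.004, -0.15], 'contact_force': [-0.476, -0.135, -4.47], 'moment': [0.159, 0.242, -0.045], 'grip_width': 0.007}
```

```bash
cat > avg.py <<'E'
from h import *
from scipy.spatial.transform import Rotation as Ro
A=[];B=[]
for i in range(7):
    grab('wrist');o=get_obs();A.append(np.r_[o['contact_force'],o['moment']])
R=Ro.from_rotvec(o['orientation']).as_matrix()
A=np.array(A);print(o['clock'],'mean',A.mean(0).round(3),'sd',A.std(0).round(3),'tcp',np.round(o['tcp_pos'],4))
ax=R[:,1];y=np.array([-ax[0],-ax[1],0]);y/=np.linalg.norm(y)
print('M about bar(+y)',(A[:,3:].mean(0)@y).round(4),'toolz',R[:,2].round(4),'yaw',np.degrees(np.arctan2(R[1,0],R[0,0])).round(2))
E
python3 avg.py
```

```text
7.525 mean [-0.335 -0.134 -4.565  0.109  0.226  0.01 ] sd [0.53  0.318 0.7   0.028 0.021 0.03 ] tcp [0.4954 0.4344 0.1063]
M about bar(+y) 0.2256 toolz [ 0.0954  0.0012 -0.9954] yaw 0.2
```

Call:
{"fn": "send_rows", "kwargs": {
  "motion": [
    {"dp": [0, 0, 0], "rot": [0, 0.1, 0], "grip": 0.0},
    {"dp": [0, 0, 0], "rot": [0, 0.1, 0], "grip": 0.0},
    {"dp": [0, 0, 0], "rot": [0, 0, 0], "grip": 0.0},
    {"dp": [0, 0, 0], "rot": [0, 0, 0], "grip": 0.0},
    {"dp": [0, 0, 0], "rot": [0, 0, 0], "grip": 0.0},
    {"dp": [0, 0, 0], "rot": [0, 0, 0], "grip": 0.0}
  ]
}}

```text
clock: 8.28
tcp_pos: [0.4927, 0.4361, 0.1061]
orientation: [-3.135, -0.013, 0.166]
contact_force: [0.4, 0.3, -3.9]
grip_width: 0.0073
```

```bash
python3 avg.py
```

```text
8.625 mean [-6.600e-02 -4.000e-03 -5.059e+00  1.370e-01 -2.570e-01  6.000e-03] sd [0.464 0.552 0.201 0.03  0.031 0.041] tcp [0.4936 0.4356 0.1061]
M about bar(+y) -0.2575 toolz [-0.1061  0.0015 -0.9944] yaw 0.43
```

Call:
{"fn": "send_rows", "kwargs": {
  "motion": [
    {"dp": [0, 0, 0], "rot": [0, -0.1, 0], "grip": 0.0},
    {"dp": [0, 0, 0], "rot": [0, 0, 0], "grip": 0.0},
    {"dp": [0, 0, 0], "rot": [0, 0, 0], "grip": 0.0},
    {"dp": [0, 0, 0], "rot": [0, 0, 0], "grip": 0.0}
  ]
}}

```text
clock: 9.12
tcp_pos: [0.4947, 0.435, 0.1061]
orientation: [-3.14, -0.009, 0.011]
contact_force: [0.6, -0.2, -5.4]
grip_width: 0.0073
```

```bash
python3 avg.py
```

```text
9.475 mean [-0.181 -0.369 -4.802  0.132 -0.05   0.006] sd [0.371 0.209 0.42  0.035 0.029 0.019] tcp [0.4944 0.435  0.106 ]
M about bar(+y) -0.0513 toolz [-0.0061  0.001  -1.    ] yaw 0.34
```

Not decided yet. A small tilt should show a step if the ball is loose.

Call:
{"fn": "send_rows", "kwargs": {
  "motion": [
    {"dp": [0, 0, 0], "rot": [0, -0.04, 0], "grip": 0.0},
    {"dp": [0, 0, 0], "rot": [0, 0, 0], "grip": 0.0},
    {"dp": [0, 0, 0], "rot": [0, 0, 0], "grip": 0.0},
    {"dp": [0, 0, 0], "rot": [0, 0, 0], "grip": 0.0},
    {"dp": [0, 0, 0], "rot": [0, 0, 0], "grip": 0.0}
  ]
}}

```text
clock: 10.1
tcp_pos: [0.495, 0.4347, 0.1061]
orientation: [-3.14, -0.008, -0.052]
contact_force: [-0.7, -0.5, -4.4]
grip_width: 0.0073
```

```bash
python3 avg.py
```

```text
10.45 mean [ 0.272 -0.168 -4.928  0.127  0.071  0.009] sd [0.364 0.276 0.439 0.024 0.031 0.029] tcp [0.4948 0.4348 0.1061]
M about bar(+y) 0.0706 toolz [ 3.340e-02  9.000e-04 -9.994e-01] yaw 0.31
```

Call:
{"fn": "send_rows", "kwargs": {
  "motion": [
    {"dp": [0, 0, 0], "rot": [0, 0.06, 0], "grip": 0.0},
    {"dp": [0, 0, 0], "rot": [0, 0, 0], "grip": 0.0},
    {"dp": [0, 0, 0], "rot": [0, 0, 0], "grip": 0.0},
    {"dp": [0, 0, 0], "rot": [0, 0, 0], "grip": 0.0},
    {"dp": [0, 0, 0], "rot": [0, 0, 0], "grip": 0.0}
  ]
}}

```text
clock: 11.08
tcp_pos: [0.4936, 0.4353, 0.1059]
orientation: [-3.14, -0.011, 0.041]
contact_force: [-0.4, -1.0, -5.2]
grip_width: 0.0072
```

```bash
python3 avg.py
```

```text
11.425 mean [-0.305 -0.133 -4.732  0.117 -0.07  -0.007] sd [0.473 0.724 0.354 0.025 0.017 0.032] tcp [0.494  0.4351 0.1059]
M about bar(+y) -0.0705 toolz [-2.640e-02  9.000e-04 -9.997e-01] yaw 0.37
```

Linear: slope 2.36 Nm/rad at small tilt against 2.40 at large, with no step. This can's ball is held, so I set it back.

Call:
{"fn": "send_rows", "kwargs": {
  "motion": [
    {"dp": [0.002, 0, -0.012], "rot": [0, -0.026, 0], "grip": 0.0},
    {"dp": [0, 0, -0.012], "rot": [0, 0, 0], "grip": 0.0},
    {"dp": [0, 0, -0.005], "rot": [0, 0, 0], "grip": 0.0},
    {"dp": [0, 0, -0.002], "rot": [0, 0, 0], "grip": 0.0},
    {"dp": [0, 0, -0.002], "rot": [0, 0, 0], "grip": 0.0}
  ]
}}

```text
clock: 12.05
tcp_pos: [0.4967, 0.4361, 0.0735]
orientation: [-3.139, -0.01, 0.0]
contact_force: [-5.9, -1.4, 15.2]
grip_width: 0.0073
```

Call:
{"fn": "send_rows", "kwargs": {
  "motion": [
    {"dp": [0, 0, 0], "rot": [0, 0, 0], "grip": 0.05},
    {"dp": [0, 0, 0], "rot": [0, 0, 0], "grip": 0.05},
    {"dp": [0, 0, 0.03], "rot": [0, 0, 0], "grip": 0.05},
    {"dp": [0, 0, 0.04], "rot": [0, 0, 0], "grip": 0.05},
    {"dp": [-0.0094, -0.0415, 0], "rot": [0, 0, -0.052], "grip": 0.05},
    {"dp": [-0.0094, -0.0415, 0], "rot": [0, 0, -0.052], "grip": 0.05},
    {"dp": [-0.0094, -0.0415, 0], "rot": [0, 0, -0.052], "grip": 0.05},
    {"dp": [-0.0094, -0.0415, 0], "rot": [0, 0, -0.052], "grip": 0.05},
    {"dp": [-0.0094, -0.0415, 0], "rot": [0, 0, -0.052], "grip": 0.05},
    {"dp": [0, 0, 0], "rot": [0, 0, 0], "grip": 0.05},
    {"dp": [0, 0, 0], "rot": [0, 0, 0], "grip": 0.05}
  ]
}}

```text
clock: 13.42
tcp_pos: [0.4542, 0.226, 0.1522]
orientation: [-3.1, 0.411, -0.021]
contact_force: [1.1, 0.2, 0.3]
grip_width: 0.0503
```

```bash
cat > bar.py <<'E'
import sys
from h import *
from scipy.spatial.transform import Rotation as Ro
# wrist measure of bar: blue blob nearest expected; args: mid x,y ; yaw deg
x,y,w=map(float,sys.argv[1:4]);o=get_obs();f=grab('wrist')
hsv=cv2.cvtColor(f['img'],cv2.COLOR_RGB2HSV);m=cv2.inRange(hsv,(105,120,30),(122,255,255))
k,l,s,c=cv2.connectedComponentsWithStats(m)
p=proj(f,(x,y,.119));j=min((j for j in range(1,k) if s[j,4]>60),key=lambda j:np.linalg.norm(c[j]-p))
(r)=cv2.minAreaRect(np.argwhere(l==j)[:,::-1].astype(np.float32));b=cv2.boxPoints(r)
b=b[np.argsort(b[:,1])];e=[b[:2].mean(0),b[2:].mean(0)]
E=[onz(f,*q,.119) for q in e];d=E[0]-E[1]
print('expect px',p.round(),'got',c[j].round(),s[j,:4],'mid',((E[0]+E[1])/2).round(4),'len',np.linalg.norm(d).round(4),'yaw',np.degrees(np.arctan2(d[1],d[0])).round(1)%180)
R=Ro.from_rotvec(o['orientation']).as_matrix()
print('tcp',np.round(o['tcp_pos'],4),'jaw yaw',np.degrees(np.arctan2(R[1,0],R[0,0])).round(2),'z',R[:,2].round(3))
E
python3 bar.py .4428 .2015 75.4
```

```text
expect px [273. 262.] got [275. 256.] [267 194  15 125] mid [0.4439 0.2033 0.119 ] len 0.0929 yaw 74.6
tcp [0.4542 0.226  0.1522] jaw yaw -15.1 z [ 0.015  0.012 -1.   ]
```

Call:
{"fn": "send_rows", "kwargs": {
  "motion": [
    {"dp": [-0.003, 0.004, -0.025], "rot": [-0.012, 0.015, 0], "grip": 0.05},
    {"dp": [0, 0, -0.025], "rot": [0, 0, 0], "grip": 0.05},
    {"dp": [0, 0, -0.015], "rot": [0, 0, 0], "grip": 0.05},
    {"dp": [0, 0, -0.006], "rot": [0, 0, 0], "grip": 0.05},
    {"dp": [0, 0, 0], "rot": [0, 0, 0], "grip": 0.05}
  ]
}}

```text
clock: 14.1
tcp_pos: [0.4534, 0.2354, 0.08]
orientation: [-3.113, 0.401, -0.004]
contact_force: [-0.2, -0.4, 0.7]
grip_width: 0.0497
```

Call:
{"fn": "send_rows", "kwargs": {
  "motion": [
    {"dp": [-0.003, -0.006, -0.007], "rot": [0, 0, 0], "grip": 0.05},
    {"dp": [0, 0, 0], "rot": [0, 0, 0], "grip": 0.03},
    {"dp": [0, 0, 0], "rot": [0, 0, 0], "grip": 0.0},
    {"dp": [0, 0, 0], "rot": [0, 0, 0], "grip": 0.0},
    {"dp": [0, 0, 0], "rot": [0, 0, 0], "grip": 0.0},
    {"dp": [0, 0, 0], "rot": [0, 0, 0], "grip": 0.0},
    {"dp": [0, 0, 0.008], "rot": [0, 0, 0], "grip": 0.0},
    {"dp": [0, 0, 0.012], "rot": [0, 0, 0], "grip": 0.0},
    {"dp": [0, 0, 0.012], "rot": [0, 0, 0], "grip": 0.0},
    {"dp": [-0.004, -0.015, 0], "rot": [0.015, -0.058, 0], "grip": 0.0},
    {"dp": [0.004, 0.015, 0], "rot": [0, 0, 0], "grip": 0.0},
    {"dp": [0, 0, 0], "rot": [0, 0, 0], "grip": 0.0},
    {"dp": [0, 0, 0], "rot": [0, 0, 0], "grip": 0.0},
    {"dp": [0, 0, 0], "rot": [0, 0, 0], "grip": 0.0},
    {"dp": [0, 0, 0], "rot": [0, 0, 0], "grip": 0.0}
  ]
}}

```text
clock: 15.98
tcp_pos: [0.4508, 0.2293, 0.1102]
orientation: [-3.087, 0.399, -0.095]
contact_force: [-0.4, 0.6, -5.7]
grip_width: 0.0071
```

```bash
python3 avg.py
```

```text
16.325 mean [-8.300e-02  1.750e-01 -4.692e+00  8.000e-02  1.340e-01 -3.000e-03] sd [0.446 0.364 0.433 0.033 0.039 0.052] tcp [0.4507 0.2294 0.1102]
M about bar(+y) 0.1497 toolz [ 0.0639  0.0199 -0.9978] yaw -14.79
```

Call:
{"fn": "send_rows", "kwargs": {
  "motion": [
    {"dp": [0, 0, 0], "rot": [-0.03, 0.116, 0], "grip": 0.0},
    {"dp": [0, 0, 0], "rot": [0, 0, 0], "grip": 0.0},
    {"dp": [0, 0, 0], "rot": [0, 0, 0], "grip": 0.0},
    {"dp": [0, 0, 0], "rot": [0, 0, 0], "grip": 0.0},
    {"dp": [0, 0, 0], "rot": [0, 0, 0], "grip": 0.0},
    {"dp": [0, 0, 0], "rot": [0, 0, 0], "grip": 0.0}
  ]
}}

```text
clock: 17.08
tcp_pos: [0.4486, 0.2288, 0.1098]
orientation: [3.098, -0.4, -0.079]
contact_force: [0.1, -0.3, -4.4]
grip_width: 0.0071
```

```bash
python3 avg.py
```

```text
17.425 mean [ 1.570e-01 -5.900e-02 -4.697e+00  1.510e-01 -1.510e-01 -1.000e-03] sd [0.597 0.658 0.274 0.031 0.02  0.023] tcp [0.449  0.2288 0.1097]
M about bar(+y) -0.1079 toolz [-0.0523 -0.0104 -0.9986] yaw -14.74
```

Slope is 2.46 here as well, where a loose ball would give about 3.4, so this one is held too. Set it back and go to the third, at (0.488, 0.012) with bar at 64.3°. Its grasp point is (0.500, 0.037).

Call:
{"fn": "send_rows", "kwargs": {
  "motion": [
    {"dp": [0.0015, 0, -0.012], "rot": [0.01, -0.052, 0], "grip": 0.0},
    {"dp": [0, 0, -0.012], "rot": [0, 0, 0], "grip": 0.0},
    {"dp": [0, 0, -0.007], "rot": [0, 0, 0], "grip": 0.0},
    {"dp": [0, 0, -0.003], "rot": [0, 0, 0], "grip": 0.0},
    {"dp": [0, 0, -0.002], "rot": [0, 0, 0], "grip": 0.0}
  ]
}}

```text
clock: 18.05
tcp_pos: [0.4521, 0.2301, 0.0741]
orientation: [-3.114, 0.403, 0.0]
contact_force: [-8.3, -1.1, 33.6]
grip_width: 0.0072
```

Call:
{"fn": "send_rows", "kwargs": {
  "motion": [
    {"dp": [0, 0, 0.001], "rot": [0, 0, 0], "grip": 0.05},
    {"dp": [0, 0, 0], "rot": [0, 0, 0], "grip": 0.05},
    {"dp": [0, 0, 0.03], "rot": [0, 0, 0], "grip": 0.05},
    {"dp": [0, 0, 0.04], "rot": [0, 0, 0], "grip": 0.05},
    {"dp": [0.0096, -0.0386, 0], "rot": [0, 0, -0.038], "grip": 0.05},
    {"dp": [0.0096, -0.0386, 0], "rot": [0, 0, -0.038], "grip": 0.05},
    {"dp": [0.0096, -0.0386, 0], "rot": [0, 0, -0.038], "grip": 0.05},
    {"dp": [0.0096, -0.0386, 0], "rot": [0, 0, -0.038], "grip": 0.05},
    {"dp": [0.0096, -0.0386, 0], "rot": [0, 0, -0.038], "grip": 0.05},
    {"dp": [0, 0, 0], "rot": [0, 0, 0], "grip": 0.05},
    {"dp": [0, 0, 0], "rot": [0, 0, 0], "grip": 0.05}
  ]
}}

```text
clock: 19.42
tcp_pos: [0.5071, 0.0337, 0.1519]
orientation: [-3.054, 0.701, -0.016]
contact_force: [-0.1, 0.6, -0.1]
grip_width: 0.0497
```

```bash
python3 bar.py .488 .0125 64.3
```

```text
expect px [269. 263.] got [270. 251.] [262 190  16 125] mid [0.491  0.0174 0.119 ] len 0.0924 yaw 63.6
tcp [0.5071 0.0337 0.1519] jaw yaw -25.87 z [ 0.012  0.005 -1.   ]
```

Call:
{"fn": "send_rows", "kwargs": {
  "motion": [
    {"dp": [-0.005, 0.005, -0.025], "rot": [-0.005, 0.012, 0], "grip": 0.05},
    {"dp": [0, 0, -0.025], "rot": [0, 0, 0], "grip": 0.05},
    {"dp": [0, 0, -0.015], "rot": [0, 0, 0], "grip": 0.05},
    {"dp": [0, 0, -0.006], "rot": [0, 0, 0], "grip": 0.05},
    {"dp": [0, 0, 0], "rot": [0, 0, 0], "grip": 0.05}
  ]
}}

```text
clock: 20.1
tcp_pos: [0.5027, 0.0441, 0.0798]
orientation: [-3.062, 0.689, -0.001]
contact_force: [0.2, -0.2, -0.2]
grip_width: 0.0496
```

Call:
{"fn": "send_rows", "kwargs": {
  "motion": [
    {"dp": [-0.001, -0.004, -0.007], "rot": [0, 0, 0], "grip": 0.05},
    {"dp": [0, 0, 0], "rot": [0, 0, 0], "grip": 0.03},
    {"dp": [0, 0, 0], "rot": [0, 0, 0], "grip": 0.0},
    {"dp": [0, 0, 0], "rot": [0, 0, 0], "grip": 0.0},
    {"dp": [0, 0, 0], "rot": [0, 0, 0], "grip": 0.0},
    {"dp": [0, 0, 0], "rot": [0, 0, 0], "grip": 0.0},
    {"dp": [0, 0, 0.008], "rot": [0, 0, 0], "grip": 0.0},
    {"dp": [0, 0, 0.012], "rot": [0, 0, 0], "grip": 0.0},
    {"dp": [0, 0, 0.012], "rot": [0, 0, 0], "grip": 0.0},
    {"dp": [0, 0, 0], "rot": [-0.026, -0.054, 0], "grip": 0.0},
    {"dp": [0, 0, 0], "rot": [0, 0, 0], "grip": 0.0},
    {"dp": [0, 0, 0], "rot": [0, 0, 0], "grip": 0.0},
    {"dp": [0, 0, 0], "rot": [0, 0, 0], "grip": 0.0},
    {"dp": [0, 0, 0], "rot": [0, 0, 0], "grip": 0.0},
    {"dp": [0, 0, 0], "rot": [0, 0, 0], "grip": 0.0}
  ]
}}

```text
clock: 21.98
tcp_pos: [0.503, 0.0393, 0.1095]
orientation: [3.054, -0.69, 0.095]
contact_force: [-0.5, 0.0, -5.2]
grip_width: 0.0071
```

```bash
python3 avg.py
```

```text
22.325 mean [ 1.500e-02  1.090e-01 -4.551e+00  1.550e-01  4.400e-02 -4.000e-03] sd [0.603 0.572 0.396 0.029 0.024 0.05 ] tcp [0.5029 0.0396 0.1095]
M about bar(+y) 0.1061 toolz [ 0.0577 -0.0218 -0.9981] yaw -25.45
```

Call:
{"fn": "send_rows", "kwargs": {
  "motion": [
    {"dp": [0, 0, 0], "rot": [0.052, 0.108, 0], "grip": 0.0},
    {"dp": [0, 0, 0], "rot": [0, 0, 0], "grip": 0.0},
    {"dp": [0, 0, 0], "rot": [0, 0, 0], "grip": 0.0},
    {"dp": [0, 0, 0], "rot": [0, 0, 0], "grip": 0.0},
    {"dp": [0, 0, 0], "rot": [0, 0, 0], "grip": 0.0},
    {"dp": [0, 0, 0], "rot": [0, 0, 0], "grip": 0.0}
  ]
}}

```text
clock: 23.08
tcp_pos: [0.5008, 0.0411, 0.109]
orientation: [-3.046, 0.684, 0.089]
contact_force: [-1.1, -0.3, -4.2]
grip_width: 0.0071
```

```bash
python3 avg.py
```

```text
23.425 mean [-0.027 -0.043 -4.552  0.108 -0.142  0.005] sd [0.442 0.574 0.542 0.038 0.044 0.069] tcp [0.5012 0.0407 0.109 ]
M about bar(+y) -0.0824 toolz [-0.0516  0.0301 -0.9982] yaw -25.32
```

Slope here is only 1.56 Nm/rad, against 2.36–2.46 for the other two. A loose ball rolls to the low side, which is opposite to the swing of the can, so it takes off about 2×0.056 Nm. The expected difference with a loose ball is 0.178 and I measured 0.189. This is the loose one. Level it, raise it, turn it and carry it to a point before the hook.

Call:
{"fn": "send_rows", "kwargs": {
  "grip_force": 120,
  "motion": [
    {"dp": [0, 0, 0.01], "rot": [-0.03, -0.052, 0], "grip": 0.0},
    {"dp": [0, 0, 0.018], "rot": [0, 0, 0.1], "grip": 0.0},
    {"dp": [-0.008, -0.025, 0.005], "rot": [0, 0, 0.11], "grip": 0.0},
    {"dp": [-0.009, -0.032, 0], "rot": [0, 0, 0.11], "grip": 0.0},
    {"dp": [-0.009, -0.035, 0], "rot": [0, 0, 0.11], "grip": 0.0},
    {"dp": [-0.009, -0.035, 0], "rot": [0, 0, 0.11], "grip": 0.0},
    {"dp": [-0.009, -0.035, 0], "rot": [0, 0, 0], "grip": 0.0},
    {"dp": [-0.009, -0.035, 0], "rot": [0, 0, 0], "grip": 0.0},
    {"dp": [-0.006, -0.025, 0], "rot": [0, 0, 0], "grip": 0.0},
    {"dp": [-0.002, -0.01, 0], "rot": [0, 0, 0], "grip": 0.0},
    {"dp": [0, 0, 0], "rot": [0, 0, 0], "grip": 0.0},
    {"dp": [0, 0, 0], "rot": [0, 0, 0], "grip": 0.0}
  ]
}}

```text
clock: 24.92
tcp_pos: [0.4369, -0.1963, 0.143]
orientation: [-3.135, -0.185, -0.003]
contact_force: [0.1, 0.3, -4.6]
grip_width: 0.0065
```

```bash
cat > look.py <<'E'
import sys
from h import *
from scipy.spatial.transform import Rotation as Ro
o=st();R=Ro.from_rotvec(o['orientation']).as_matrix();print('yaw',np.degrees(np.arctan2(R[1,0],R[0,0])).round(2),'z',R[:,2].round(3))
T=np.array(o['tcp_pos']);h=np.array([.5226,-.2158,.1575]);y=-R[:,1]
barmid=T-.028*y+[0,0,.0385];print('bar est',barmid.round(4));out=[]
xh=np.array([.995,.0997,0]);yh=np.array([-.0997,.995,0])
print('rel to throat (hook axes)',(barmid-h)@xh,(barmid-h)@yh,(barmid-h)[2])
for n,k in (('scene',40),('side',50)):
    f=grab(n);u,v=np.round(proj(f,h+[-.02,0,-.01])).astype(int);s=400/(2*k)
    c=cv2.resize(f['img'][v-k:v+k,u-k:u+k],(400,400),interpolation=cv2.INTER_CUBIC)
    c=cv2.convertScaleAbs(c,alpha=1.5)
    for P,col in ((h,(255,0,0)),(barmid+.046*y,(255,255,0)),(barmid-.046*y,(255,255,0))):
        p=((proj(f,P)-(u-k,v-k)+.5)*s).astype(int);cv2.circle(c,tuple(map(int,p)),3,col,1)
    out.append(c)
cv2.imwrite(f'pics/{sys.argv[1]}.png',np.hstack(out)[:,:,::-1])
E
python3 look.py l1
```

```text
{'clock': 24.925, 'joints': [-0.207, 0.251, 0.586, 2.103, -0.188, 0.835, 0.609], 'tcp_pos': [0.437, -0.196, 0.143], 'orientation': [-3.135, -0.185, -0.003], 'contact_force': [0.112, 0.33, -4.556], 'moment': [0.154, 0.061, 0.03], 'grip_width': 0.007}
yaw 6.74 z [ 0.002  0.001 -1.   ]
bar est [ 0.4402 -0.2241  0.1815]
rel to throat (hook axes) -0.08286587205623766 -8.469658314319308e-05 0.023999254398449632
```

View pics/l1.png

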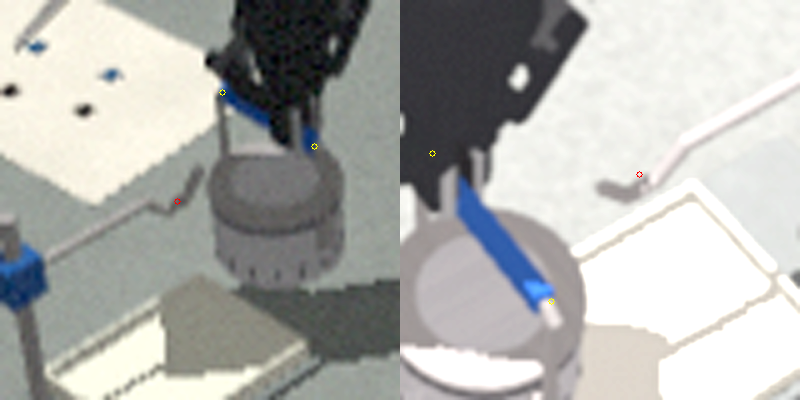

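The bar-end estimates (scene (222,92) and (314,147), side (551,301)) sit on the blue bar's ends, the can is upright, and the hook tip is at opening height ahead of it. Advance along the hook.

Call:
{"fn": "send_rows", "kwargs": {
  "motion": [
    {"dp": [0.016, 0.0016, 0], "rot": [0, 0, -0.018], "grip": 0.0},
    {"dp": [0.016, 0.0016, 0], "rot": [0, 0, 0], "grip": 0.0},
    {"dp": [0.016, 0.0016, 0], "rot": [0, 0, 0], "grip": 0.0},
    {"dp": [0.016, 0.0016, 0], "rot": [0, 0, 0], "grip": 0.0},
    {"dp": [0.013, 0.0013, 0], "rot": [0, 0, 0], "grip": 0.0},
    {"dp": [0.003, 0.0003, 0], "rot": [0, 0, 0], "grip": 0.0},
    {"dp": [0, 0, 0], "rot": [0, 0, 0], "grip": 0.0},
    {"dp": [0, 0, 0], "rot": [0, 0, 0], "grip": 0.0}
  ]
}}

```text
clock: 26.02
tcp_pos: [0.5243, -0.1854, 0.1423]
orientation: [-3.137, -0.162, -0.002]
contact_force: [-0.1, 0.0, -4.6]
grip_width: 0.0066
```

```bash
python3 look.py l2
```

```text
{'clock': 26.025, 'joints': [-0.208, 0.387, 0.553, 1.932, -0.259, 0.892, 0.58], 'tcp_pos': [0.524, -0.185, 0.142], 'orientation': [-3.137, -0.162, -0.002], 'contact_force': [-0.076, 0.034, -4.617], 'moment': [0.185, 0.062, 0.031], 'grip_width': 0.007}
yaw 5.91 z [ 0.001  0.001 -1.   ]
bar est [ 0.5272 -0.2132  0.1808]
rel to throat (hook axes) 0.004792819001167833 0.002091293909952299 0.023288572397601293
```

View pics/l2.png

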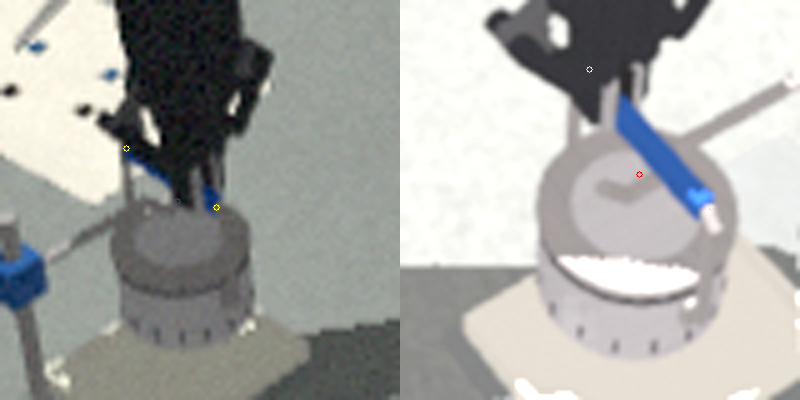

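The hook passes through the opening, its tip visible on the near side at side crop (610,188). Shift back 4 mm and lower.

Call:
{"fn": "send_rows", "kwargs": {
  "motion": [
    {"dp": [-0.004, -0.001, -0.003], "rot": [0, 0, 0], "grip": 0.0},
    {"dp": [0, 0, -0.006], "rot": [0, 0, 0], "grip": 0.0},
    {"dp": [0, 0, -0.006], "rot": [0, 0, 0], "grip": 0.0},
    {"dp": [0, 0, -0.003], "rot": [0, 0, 0], "grip": 0.0},
    {"dp": [0, 0, 0], "rot": [0, 0, 0], "grip": 0.0}
  ]
}}

```text
clock: 26.75
tcp_pos: [0.5193, -0.1865, 0.1244]
orientation: [-3.135, -0.16, -0.002]
contact_force: [-2.7, 1.6, 5.0]
grip_width: 0.0066
```

```bash
python3 look.py l3
```

```text
{'clock': 26.75, 'joints': [-0.194, 0.404, 0.542, 1.956, -0.277, 0.853, 0.599], 'tcp_pos': [0.519, -0.187, 0.124], 'orientation': [-3.135, -0.16, -0.002], 'contact_force': [-2.716, 1.61, 5.046], 'moment': [0.235, 0.689, -0.05], 'grip_width': 0.007}
yaw 5.85 z [ 0.001  0.002 -1.   ]
bar est [ 0.5222 -0.2144  0.1628]
rel to throat (hook axes) -0.0002917909931778878 0.0014640114346664169 0.005340114629784093
```

Contact with an -x push: the bar touches the rise on the rod side. Ease up, shift 5 mm to -x, and lower again.

Call:
{"fn": "send_rows", "kwargs": {
  "motion": [
    {"dp": [-0.002, 0, 0.003], "rot": [0, 0, 0], "grip": 0.0},
    {"dp": [-0.003, 0, 0], "rot": [0, 0, 0], "grip": 0.0},
    {"dp": [0, 0, -0.002], "rot": [0, 0, 0], "grip": 0.0},
    {"dp": [0, 0, -0.002], "rot": [0, 0, 0], "grip": 0.0},
    {"dp": [0, 0, 0], "rot": [0, 0, 0], "grip": 0.0}
  ]
}}

```text
clock: 27.48
tcp_pos: [0.5185, -0.1869, 0.1247]
orientation: [3.137, 0.163, 0.016]
contact_force: [2.3, -0.7, -1.9]
grip_width: 0.0064
```

```bash
python3 look.py l3; python3 avg.py
```

```text
{'clock': 27.475, 'joints': [-0.195, 0.398, 0.543, 1.964, -0.276, 0.841, 0.601], 'tcp_pos': [0.519, -0.187, 0.125], 'orientation': [3.137, 0.163, 0.016], 'contact_force': [2.25, -0.749, -1.901], 'moment': [0.065, -0.539, 0.056], 'grip_width': 0.006}
yaw 5.96 z [ 0.01 -0.   -1.  ]
bar est [ 0.5214 -0.2148  0.1633]
rel to throat (hook axes) -0.00106493507346946 0.0011556032897635277 0.00577456616005248
27.925 mean [ 4.609 -0.558 -1.976  0.018 -0.97   0.162] sd [0.375 0.247 0.647 0.023 0.072 0.028] tcp [ 0.5184 -0.1869  0.1248]
M about bar(+y) -0.9665 toolz [ 0.01   -0.     -0.9999] yaw 5.95
```

View pics/l3.png

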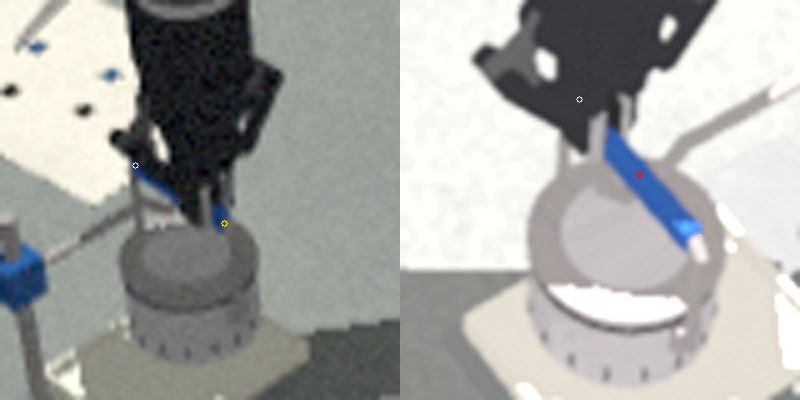

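Now the push is toward +x after a net move of only 1 mm, so the bar is captive between both walls of the trough. Its middle is over the throat dot in both views. Centre it, rest it and release.

Call:
{"fn": "send_rows", "kwargs": {
  "motion": [
    {"dp": [0.002, 0, 0], "rot": [0, 0.01, 0], "grip": 0.0},
    {"dp": [0, 0, -0.001], "rot": [0, 0, 0], "grip": 0.0},
    {"dp": [0, 0, 0], "rot": [0, 0, 0], "grip": 0.0}
  ]
}}

```text
clock: 28.3
tcp_pos: [0.5188, -0.1869, 0.1245]
orientation: [-3.136, -0.161, 0.007]
contact_force: [0.3, 1.3, 2.1]
grip_width: 0.0064
```

Call:
{"fn": "send_rows", "kwargs": {
  "motion": [
    {"dp": [0, 0, 0], "rot": [0, 0, 0], "grip": 0.012},
    {"dp": [0, 0, 0], "rot": [0, 0, 0], "grip": 0.02},
    {"dp": [0, 0, 0], "rot": [0, 0, 0], "grip": 0.035},
    {"dp": [0, 0, 0], "rot": [0, 0, 0], "grip": 0.05},
    {"dp": [0, 0, 0], "rot": [0, 0, 0], "grip": 0.05},
    {"dp": [0, 0, 0], "rot": [0, 0, 0], "grip": 0.05}
  ]
}}

```text
clock: 29.05
tcp_pos: [0.5164, -0.1871, 0.1234]
orientation: [-3.135, -0.159, 0.014]
contact_force: [0.6, 0.0, -0.1]
grip_width: 0.0501
```

```bash
python3 look.py l4
```

```text
{'clock': 29.05, 'joints': [-0.194, 0.408, 0.544, 1.955, -0.273, 0.861, 0.597], 'tcp_pos': [0.516, -0.187, 0.123], 'orientation': [-3.135, -0.159, 0.014], 'contact_force': [0.644, 0.042, -0.13], 'moment': [-0.005, -0.105, 0.02], 'grip_width': 0.05}
yaw 5.81 z [-0.009  0.002 -1.   ]
bar est [ 0.5192 -0.215   0.1618]
rel to throat (hook axes) -0.003290404593770149 0.001137660905787062 0.004297169945700091
```

View pics/l4.png

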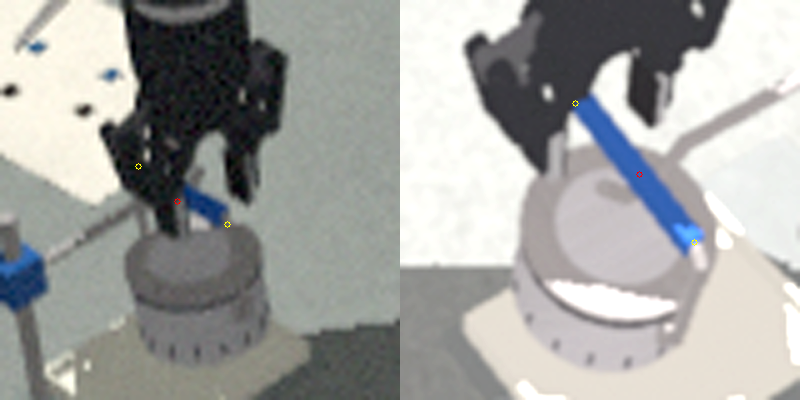

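The can hangs by the bar with the fingers open and clear. The hook tip is at side crop (600,188), in front of the bar. Withdraw straight up and let it settle.

Call:
{"fn": "send_rows", "kwargs": {
  "motion": [
    {"dp": [0.002, 0, 0.012], "rot": [0, 0, 0], "grip": 0.05},
    {"dp": [0, 0, 0.02], "rot": [0, 0, 0], "grip": 0.05},
    {"dp": [0, 0, 0.03], "rot": [0, 0, 0], "grip": 0.05},
    {"dp": [0, 0, 0.04], "rot": [0, 0, 0], "grip": 0.05},
    {"dp": [0, 0, 0.04], "rot": [0, 0, 0], "grip": 0.05},
    {"dp": [-0.02, 0.03, 0.02], "rot": [0, 0, 0], "grip": 0.05},
    {"dp": [-0.03, 0.05, 0], "rot": [0, 0, 0], "grip": 0.05},
    {"dp": [-0.02, 0.06, 0], "rot": [0, 0, 0], "grip": 0.05},
    {"dp": [0, 0, 0], "rot": [0, 0, 0], "grip": 0.05},
    {"dp": [0, 0, 0], "rot": [0, 0, 0], "grip": 0.05},
    {"dp": [0, 0, 0], "rot": [0, 0, 0], "grip": 0.05},
    {"dp": [0, 0, 0], "rot": [0, 0, 0], "grip": 0.05},
    {"dp": [0, 0, 0], "rot": [0, 0, 0], "grip": 0.05},
    {"dp": [0, 0, 0], "rot": [0, 0, 0], "grip": 0.05},
    {"dp": [0, 0, 0], "rot": [0, 0, 0], "grip": 0.05},
    {"dp": [0, 0, 0], "rot": [0, 0, 0], "grip": 0.05}
  ]
}}

```text
clock: 31.15
tcp_pos: [0.4488, -0.0492, 0.2991]
orientation: [-3.138, -0.142, -0.001]
contact_force: [0.4, 0.2, 0.3]
grip_width: 0.0501
```

Call:
{"fn": "send_rows", "kwargs": {
  "motion": [
    {"dp": [0, 0, 0], "rot": [0, 0, 0], "grip": 0.05},
    {"dp": [0, 0, 0], "rot": [0, 0, 0], "grip": 0.05},
    {"dp": [0, 0, 0], "rot": [0, 0, 0], "grip": 0.05},
    {"dp": [0, 0, 0], "rot": [0, 0, 0], "grip": 0.05},
    {"dp": [0, 0, 0], "rot": [0, 0, 0], "grip": 0.05},
    {"dp": [0, 0, 0], "rot": [0, 0, 0], "grip": 0.05},
    {"dp": [0, 0, 0], "rot": [0, 0, 0], "grip": 0.05},
    {"dp": [0, 0, 0], "rot": [0, 0, 0], "grip": 0.05},
    {"dp": [0, 0, 0], "rot": [0, 0, 0], "grip": 0.05},
    {"dp": [0, 0, 0], "rot": [0, 0, 0], "grip": 0.05},
    {"dp": [0, 0, 0], "rot": [0, 0, 0], "grip": 0.05},
    {"dp": [0, 0, 0], "rot": [0, 0, 0], "grip": 0.05},
    {"dp": [0, 0, 0], "rot": [0, 0, 0], "grip": 0.05},
    {"dp": [0, 0, 0], "rot": [0, 0, 0], "grip": 0.05},
    {"dp": [0, 0, 0], "rot": [0, 0, 0], "grip": 0.05},
    {"dp": [0, 0, 0], "rot": [0, 0, 0], "grip": 0.05},
    {"dp": [0, 0, 0], "rot": [0, 0, 0], "grip": 0.05},
    {"dp": [0, 0, 0], "rot": [0, 0, 0], "grip": 0.05},
    {"dp": [0, 0, 0], "rot": [0, 0, 0], "grip": 0.05},
    {"dp": [0, 0, 0], "rot": [0, 0, 0], "grip": 0.05}
  ]
}}

```text
clock: 33.65
tcp_pos: [0.4488, -0.049, 0.2991]
orientation: [-3.138, -0.143, -0.001]
contact_force: [0.5, 0.2, 0.8]
grip_width: 0.0501
```

```bash
cat > fin.py <<'E'
from h import *
import time
o=st();h=np.array([.5226,-.2158,.1575])
def bar(f,P):
    m=cv2.inRange(cv2.cvtColor(f['img'],cv2.COLOR_RGB2HSV),(105,120,50),(122,255,255));k,l,s,c=cv2.connectedComponentsWithStats(m)
    j=min((j for j in range(1,k) if s[j,4]>15),key=lambda j:np.linalg.norm(c[j]-proj(f,P)));return c[j],s[j,4]
for P in (h,(.4428,.2015,.114),(.4955,.4065,.114)):
    r=[]
    for i in range(3 if P is h else 1):
        a,b=grab('scene'),grab('side');(ca,na),(cb,nb)=bar(a,P),bar(b,P);X,e=tri(a,ca,b,cb);print('bar',X.round(4),'err',e.round(4),na,nb,ca.round(1),cb.round(1))
    if P is h: print('rel throat',((X-h)@[.995,.0997,0]).round(4),((X-h)@[-.0997,.995,0]).round(4),(X-h)[2].round(4))
a,b=grab('scene'),grab('side');out=[]
for f,k in ((a,45),(b,55)):
    u,v=np.round(proj(f,h+[0,0,-.04])).astype(int);c=cv2.resize(f['img'][v-k:v+k,u-k:u+k],(400,400),interpolation=cv2.INTER_CUBIC);out.append(cv2.convertScaleAbs(c,alpha=1.5))
cv2.imwrite('pics/fin.png',np.hstack(out)[:,:,::-1])
E
python3 fin.py
```

```text
{'clock': 33.65, 'joints': [-0.528, -0.015, 0.502, 1.959, 0.007, 1.195, 0.062], 'tcp_pos': [0.449, -0.049, 0.299], 'orientation': [-3.138, -0.143, -0.001], 'contact_force': [0.466, 0.185, 0.792], 'moment': [-0.031, -0.009, -0.021], 'grip_width': 0.05}
bar [ 0.5202 -0.217   0.1644] err 0.0019 75 282 [236.9 152.6] [329.4 301.8]
bar [ 0.5203 -0.2172  0.1647] err 0.0022 74 282 [236.9 152.6] [329.4 301.8]
bar [ 0.5202 -0.217   0.1645] err 0.0018 73 282 [237.  152.6] [329.4 301.8]
rel throat -0.0025 -0.0009 0.007
bar [0.4437 0.2013 0.1148] err 0.0011 111 90 [340.5 222.3] [211.7 198.7]
bar [0.4952 0.4081 0.1146] err 0.0028 168 82 [381.4 275.7] [202.1 147.3]
```

View pics/fin.png

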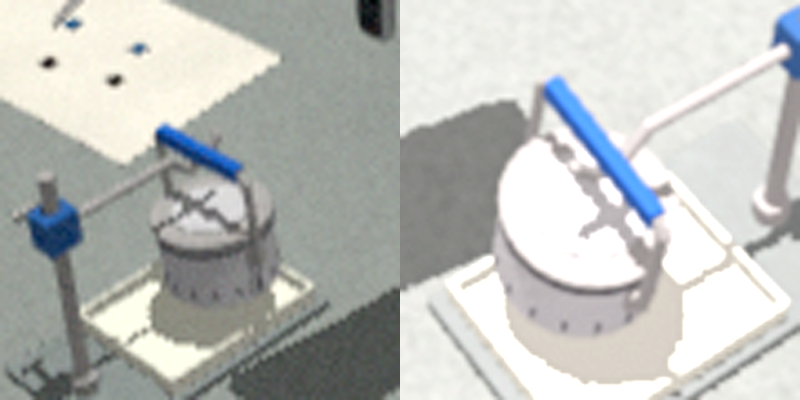

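The final picture shows the can hanging free over the tray, with the hook tip past the bar at scene crop (215,140) and the gripper clear. The bar's position in the images did not change over three frames. Handing in.

```bash
python3 -c "
from bench import hand_in
print(hand_in())"
```

```text
the job is handed in; nothing more can be done
None
```

The canister with the loose ball is hanging by its bar in the drain hook over the tray, and I handed the job in at about 34 s of the 72 s allowed. No verdict was reported.

**Finding the loose ball:** I lifted and rocked each of the three aluminium canisters and compared how the moment about the bar changed with tilt.
- The canisters at about (0.495, 0.406) and (0.443, 0.202) gave about 2.4 Nm/rad, with no step on the one I also tested at small tilt.
- The canister at (0.488, 0.012) gave 1.56 Nm/rad. The drop fits a 260 g ball rolling 22 mm to the low side (expected moment change 0.178 Nm, measured 0.189 Nm), so I hung that one.

**Last checks:**
- **Hung canister:** the bar middle measured -2.5 mm along the hook, -1 mm across and +7 mm in height from my estimated throat. The tilt is slight, and the bar's image position was unchanged over three frames.
- **Other two:** both canisters are upright, with their bars within about 3 mm of their starting positions.
- **Bystanders and gripper:** the gripper is clear of everything. I did not re-measure the beaker, well plate or timer, but the arm never went near them.

**What disagreed:**
- **Fingertip height:** in the images the fingertips sat about 20 mm higher than the reported tool position, so my first grip closed on nothing. I went deeper and it held.
- **Finger opening:** it read about 7 mm on the 10 mm bar.
- **Height on the hook:** the bar sits 5–7 mm above my throat estimate. This is inside the 12 mm limit, and it was probably my throat height or the image centre that was off, since the bar was held from both sides in the trough.

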